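# Third hand at the bolting fixture

## Task

Out of the parts in the tray, take the long square block (30 mm square, 80 mm long) and hold it up level with one end flat against the sprung plate of the fixture, the end centred on the plate's hole, so that I can drive a screw into it from behind. Push straight in until the plate has gone back about half of its 25 mm travel (about 10 N, never more than 20 N), and finish with the gripper still holding the block and pressing steadily: do not let go. Leave the other parts in the tray, let nothing but the block touch the fixture, and do not disturb the tools round about.

Things in the scene. Friction and masses are not known exactly. Their poses are not given: they have to be found in the camera images.
- tray: Grey open tray fixed to the bench, 190 (x) x 320 (y) x 42 mm high, walls and floor 4 mm. Origin: centre of its underside, on the bench. Holds all the parts; the gap between the long block and its neighbours is at least 25 mm at mid-length. It and the fixture swap sides of the bench from run to run.
- long_block: The part to hold: bare aluminium square bar, 80 mm long (its x axis) x 30 (y) x 30 mm (z), about 0.19 kg, a tapped hole in the middle of both ends (the ends are alike). Lies flat on the tray floor. Origin: centre of its underside; grip it across its 30 mm width.
- block_center (a point): Centre of the long block: on its axis, 15 mm above its underside, 40 mm from either end.
- short_block: Leave in the tray: block like the long one but only 50 (x) x 30 x 30 mm. Origin: centre of underside.
- flat_bar: Leave in the tray: flat bar of the same metal, 80 (x) x 48 (y) x 18 mm (z). Origin: centre of underside.
- tray_bearing: Leave in the tray: ball bearing lying flat, 52 mm across, 15 mm high. Origin: centre of underside.
- tray_nut: Leave in the tray: hexagon nut lying flat, 29 x 33 x 16 mm. Origin: centre of underside.
- fixture: Steel bolting fixture fixed to the bench, 120 mm wide (y), 66 mm high. Origin: on the bench under the resting front face of its sprung plate; x points level, the way the plate is pushed, roughly away from the robot. Plate: bare steel, 84 mm wide, 18 to 62 mm above the bench, 8 mm thick, on two guide rods; the fixed upright stands 50 mm behind its resting face.
- plate_hole (a point): Centre of the 11 mm hole in the front face of the sprung plate, 40 mm above the bench; moves with the plate. x: level, into the plate (push direction); y: along the plate; z: up. The centre of the pressed block lies at x = -40 mm in this frame.
- press_plate (a joint): How far the sprung plate is pushed back: 0 out at rest, 0.025 m at its stop. The spring has no preload and gives 0.8 N per mm (10 N at 12.5 mm).
- screw_tub: Bystander: clear plastic tub of screws, 84 x 114 x 56 mm, behind the work.
- ratchet_b: Bystander: ratchet with a black grip, 215 mm long, lying behind the work.
- driver_b: Bystander: screwdriver with a red handle, 212 mm long, lying to the right of the work.
Mind the look-alikes: they are no part of the job. Leave any purple or red look-alike of the long_block alone.

How it is judged:
On the way:
1. the long block is lifted out of the tray in the gripper, clear of everything (height (world z) of block_center above 0.065 m and contact force between the fingers and long_block above 3 N and contact force between long_block and tray below 0.1 N and contact force between long_block and fixture below 0.1 N), for 0.1 s.
At the end, for the whole second after the job is handed in: Gripped block end-on against the plate: plate 7.5 to 17.5 mm back, at rest, contact 5 to 16 N; block axis within 5 mm of the hole sideways and in height, within 0.1 rad of square, end within 5 mm of the face; robot not touching the fixture; short block, flat bar, bearing, nut in the tray (value of joint press_plate between 0.0075 and 0.0175 m and contact force between long_block and fixture between 5 and 16 N and y of block_center in the frame of plate_hole between -0.005 and 0.005 m and z of block_center in the frame of plate_hole between -0.005 and 0.005 m and x of block_center in the frame of plate_hole between -0.044 and -0.035 m and angle between the x axis of long_block and the x axis of plate_hole, either way round below 0.1 rad and velocity of joint press_plate between -0.01 and 0.01 m/s and linear speed of long_block below 0.015 m/s and contact force between the fingers and long_block above 3 N and contact force between each of the arm, the fingers and fixture below 1 N and x of short_block in the frame of tray between -0.095 and 0.095 m and y of short_block in the frame of tray between -0.16 and 0.16 m and height (world z) of each of short_block, flat_bar, tray_bearing, tray_nut below 0.04 m and x of flat_bar in the frame of tray between -0.095 and 0.095 m and y of flat_bar in the frame of tray between -0.16 and 0.16 m and x of tray_bearing in the frame of tray between -0.095 and 0.095 m and y of tray_bearing in the frame of tray between -0.16 and 0.16 m and x of tray_nut in the frame of tray between -0.095 and 0.095 m and y of tray_nut in the frame of tray between -0.16 and 0.16 m); the arm keeps its last pose, push and grip.
It fails at once if the block is pushed against the fixture with more than 20 N (contact force between long_block and fixture above 20 N).
It fails at once if the robot's hand or arm bears on the fixture (contact force between any of the arm, the fingers and fixture above 3 N).
It fails at once if a part that should stay is lifted out of the tray (height (world z) of any of short_block, flat_bar, tray_bearing, tray_nut above 0.06 m).
It fails at once if a bystander is moved by more than 30 mm (distance of any of screw_tub, ratchet_b, driver_b from where it was at the start of the episode above 0.03 m).
It also fails if it takes over 42 s, if anything falls off the work surface, if the arm or the gripper's body presses on something with over 40 N, if the wrist force passes 120 N, or if a joint passes its speed limit or range.

## Robot

A 6-joint arm with a two-finger parallel gripper is mounted at the origin on a cart in front of the work surface, level with it; the furniture and walls round the work are solid. World frame = base frame: x ahead of the robot, y to its left, z up, the work surface at z = 0. Lengths are in m, angles in rad, forces in N, time in s.
With the tool pointing down it reaches from about 0.3 to 0.775 m from the base axis. Payload 14.6 kg.
Tool frame: the origin (TCP) lies midway between the tips of the shut fingers; the grasp point (between the pads) lies ctrl.grip_point_offset behind it (ctrl.grip_point_offset is the distance from the TCP to the grasp point, in m); z points along the fingers, y is the line along which they close (so a half turn about z gives the same grasp; the last joint's range is limited). The gripper opens to 85 mm and grips with 20 to 120 N. Pads are 22 mm wide; open, the fingers measure 114 mm over their backs; the gripper's body (76 mm by 85 mm) begins 54 mm behind the grasp point. The pads swing forward as they close: fully open they stand 13 mm farther back than shut.
Start: joints at [-1.377, 0.3, 1.521, -0, 1.321, -0.067], TCP at [0.142, -0.531, 0.209] pointing down, gripper open.
Joint ranges: [-3.03, 3.03], [-0.79, 2.21], [0.23, 2.52], [-1.04, 4.18], [0, 3.07], [-2.55, 2.55]. Speed limits (rad/s): [2.22, 2.22, 2.57, 3.14, 3.14, 3.14].

## Interface

Orientations are given as a unit quaternion [w, x, y, z].
In Python, from bench import ctrl, optics, job gives the robot as it stands.
- The arm moves only by the tool drive_tool, never from a script. Its argument "rows" is a list that holds one entry, the list of rows, each a list of 7 numbers: the opening, from -1 (shut) to 1 (fully open), then the shift along the world's x, y, z in parts of the range, where 1.0 means 75 cm, then the turn, a rotation vector about the world's x, y, z in normalised numbers (1 is 2 rad). A call has 1 to 8 rows; each row is the pose to reach, as a shift and turn from the pose commanded when the call began; what a row does not reach only later rows make up. A row lasts 1/12 s, in which the tool goes at most 41.7 mm and 7.16 degrees, less where a joint would pass 70% of its speed; a pose out of reach is approached as far as the arm can. A shift or turn number past 1, either way, is cut back to 1. A call with a gripper value outside its range is refused whole. The fingers move at their own pace and stop on an object; "force" is the grip in N (left out, the last holds). Time passes only in rows, so rows that repeat a pose let the fingers close. It gives the time, the measured TCP pose, the force, the opening and the grip force at its end, in the units of the state.
- ctrl.get_state(): the state, without advancing time (a new reading comes with each control period).
- optics.read_camera(name): name is "side" or "top" or "wrist"; returns a dict with "img" (384x512x3 uint8, red, green, blue), "intrinsics" (3x3 intrinsics, pixels), "R" (3x3) and "t" (3): a world point X has camera coordinates R X + t. Camera axes: x right, y down, z forward; pixel columns grow to the right and rows downward; lengths in m; the calibration is good to about 2 mm. A picture is of the moment at which its call begins. There is no depth.
- job.job_done(): hands the job in; it is judged then, once.
The state is a dict: "time_s": time; "qpos": joint angles; "dq": joint speeds; "tau": joint torques, N m; "tcp_pos": TCP position; "ee_rot": TCP orientation; "wrist_force": force on the tool from outside, world axes, zero at the start; "moment": the same for the moment, N m; "finger_gap": finger opening in m; "finger_force": force on a finger pad.
Only numpy, scipy, OpenCV 4.12 (cv2) and the standard library are available. Lean on these libraries where they do the work, as an engineer would, in place of code of your own. Each camera call takes 0.05 s, during which the arm holds its last target. There are 200 camera calls.

## Working session

There is one attempt and no reset: what is moved stays moved. The work goes in short steps, Python scripts to look and compute and a tool call to move; the robot and the scene stay as the last step left them, time stands still between calls to the robot, and variables do not carry over. Pictures are saved under pics/ and viewed, at most 10 in all, crops included, and the job is handed in when it is done.

Besides the shell and the picture viewer there is one more tool, called after "Call:" as name([rows], argument=value, ...), one row to a line, values as JSON. drive_tool: Moves the arm, as the interface text tells. Its arguments: {"type":"object","properties":{"rows":{"type":"array"},"force":{"type":"number"}},"required":["rows"]}

```bash
ls; mkdir -p pics
cat > h.py <<'E'
import numpy as np, cv2
from bench import ctrl, optics, job
def shot(n,f):
    c=optics.read_camera(n); cv2.imwrite('pics/'+f,c['img'][:,:,::-1]); np.savez('pics/'+f[:-4]+'.npz',**c); return c
def ray(c,u,v,z):
    R,t=np.array(c['R']),np.array(c['t']); o=-R.T@t
    d=R.T@np.linalg.inv(c['intrinsics'])@[u,v,1.]
    return o+d*(z-o[2])/d[2]
def proj(c,X):
    p=np.array(c['intrinsics'])@(np.array(c['R'])@X+np.array(c['t'])); return p[:2]/p[2]
E
python3 - <<'E'
from h import *
print(ctrl.get_state(), ctrl.grip_point_offset)
for n in('top','side'):
    c=shot(n,n+'0.png'); print(n,-np.array(c['R']).T@c['t'],np.round(c['R'],3).tolist())
E
```

```text
pics
{'time_s': 0.0, 'qpos': array([-1.37661380e+00,  3.00450346e-01,  1.52156325e+00, -1.74381164e-06,
        1.32067015e+00, -6.65895136e-02]), 'dq': array([ 9.58273085e-04, -2.23695220e-04,  7.95825149e-04,  4.49330600e-04,
       -5.94774186e-05,  1.19042773e-03]), 'tau': array([-8.88867107e-04, -5.43499160e+01, -3.61799383e+01, -1.09781868e-04,
        4.02774283e-03,  8.88279828e-06]), 'tcp_pos': array([ 0.14175994, -0.53116568,  0.20894025]), 'ee_rot': array([-5.44383176e-04,  9.91511603e-01,  1.30017093e-01, -3.56233164e-05]), 'wrist_force': array([-0.65109947, -0.05543648,  0.24839718]), 'moment': array([-0.00414009,  0.08443038, -0.03243758]), 'finger_force': 0.0, 'finger_gap': 0.08532262117028871} 0.0187
top [ 0.38186882 -0.05605269  1.24016849] [[0.012, -1.0, -0.006], [-0.988, -0.011, -0.157], [0.157, 0.008, -0.988]]
side [-0.11282447 -0.97687172  1.50845529] [[0.798, -0.603, 0.005], [-0.47, -0.628, -0.62], [0.377, 0.493, -0.784]]
```

View pics/top0.png

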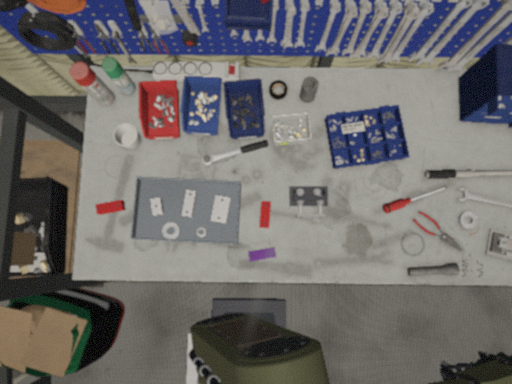

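View pics/side0.png

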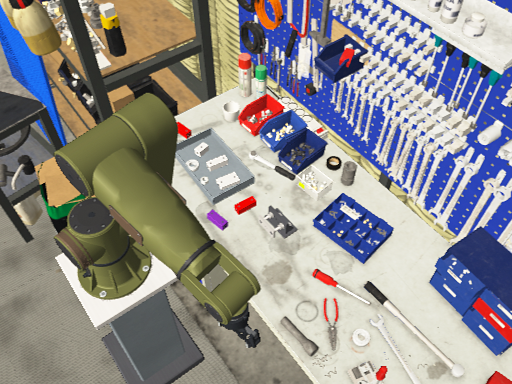

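The top view shows the tray at about (187,210) and the fixture at (308,198). These could be taken for the long block:
- In the tray: short block (156,206), long narrow bar (189,203), wide flat bar (220,208).
- Outside the tray: reds at (110,207) and (265,214), purple at (262,254).

By the description I choose (189,203), and I'll check it in a crop.

Run:
```python
from h import *
c=np.load('pics/top0.npz'); im=c['img']
crop=im[165:265,125:345,::-1]; a=cv2.resize(crop,None,fx=3.6,fy=3.6,interpolation=cv2.INTER_CUBIC)[:360]
s=np.load('pics/side0.npz')['img'][125:245,170:330,::-1]
b=cv2.resize(s,None,fx=2,fy=2,interpolation=cv2.INTER_CUBIC)
o=np.zeros((600,800,3),np.uint8);o[:a.shape[0],:792]=a[:,:792];o[360:600,:320]=b
f=np.load('pics/side0.npz')['img'][195:245,255:310,::-1]
f=cv2.resize(f,None,fx=4.8,fy=4.8,interpolation=cv2.INTER_CUBIC); o[360:600,400:664]=f[:240,:264]
cv2.imwrite('pics/crop0.png',o)
# bright parts in tray
roi=im[175:245,130:245].astype(int); m=(roi.min(2)>165).astype(np.uint8)
n,l,st,ce=cv2.connectedComponentsWithStats(m)
for i in range(1,n):
    if st[i,4]<25: continue
    p=np.argwhere(l==i)[:,::-1]+[130,175]
    P=np.array([ray(c,u,v,.034)[:2] for u,v in p],np.float32)
    print(st[i,4],ce[i]+[130,175],cv2.minAreaRect(P),P.mean(0))
hsv=im[175:225,280:335].astype(int)
```

```text
207 [188.15942029 203.09178744] ((0.5325285792350769, 0.1681235134601593), (0.02735131047666073, 0.07782360166311264), 81.89488983154297) [0.531886  0.1676642]
359 [220.         209.09749304] ((0.5156312584877014, 0.07037866860628128), (0.045187439769506454, 0.0776657983660698), 80.43126678466797) [0.514658   0.07041469]
134 [155.7761194  206.07462687] ((0.5219225287437439, 0.26631614565849304), (0.048931483179330826, 0.027297576889395714), 12.249092102050781) [0.52162635 0.26569968]
109 [170.16513761 230.25688073] ((0.4498305916786194, 0.21763299405574799), (0.041950806975364685, 0.04526383429765701), 0.6757766604423523) [0.4490178  0.21854794]
```

View pics/crop0.png

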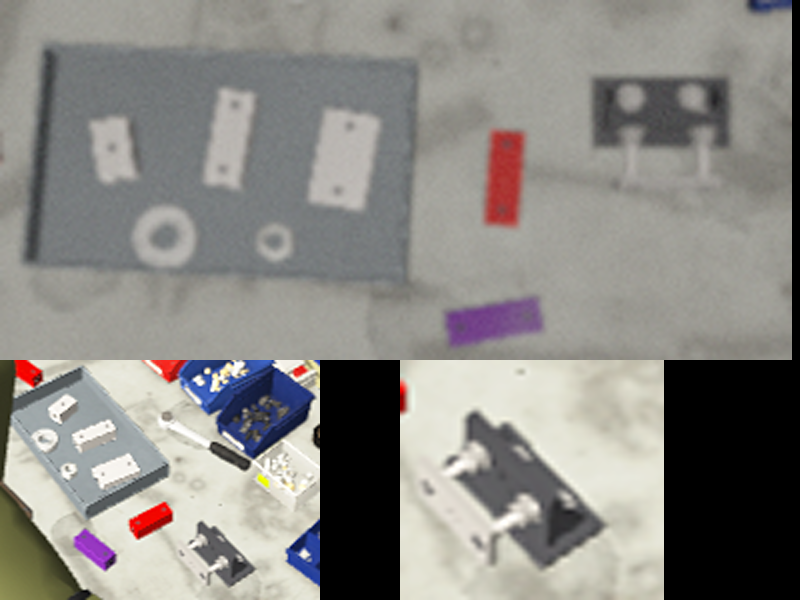

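Crop check: the long narrow bar with two dark dots on top, at top px (188,203), measures 78x27 mm plus a pixel, so it's the long block. The flat bar is wider and the short block shorter. The plate is the light strip on the robot side of the dark fixture, near top px (299–324, 216).

Run:
```python
from h import *
c=np.load('pics/top0.npz')
for p in [(298.6,216),(324.4,216)]: print(ray(c,*p,.062))
for p in [(290,206),(327,206),(308,186)]: print(ray(c,*p,.03))
w=optics.read_camera('wrist'); s=ctrl.get_state()
from scipy.spatial.transform import Rotation as Ro
q=s['ee_rot'];T=Ro.from_quat([q[1],q[2],q[3],q[0]]).as_matrix()
R=np.array(w['R']);o=-R.T@w['t']
print('cam in tool',T.T@(o-s['tcp_pos']),'cam fwd in tool',T.T@R.T@[0,0,1],'cam',o,R[2],w['intrinsics'])
```

```text
[ 0.49371287 -0.16477575  0.062     ]
[ 0.49458372 -0.24070569  0.062     ]
[ 0.52691125 -0.14172275  0.03      ]
[ 0.52818138 -0.25402302  0.03      ]
[ 0.58915987 -0.19681674  0.03      ]
cam in tool [ 0.07884293 -0.00023014 -0.16481028] cam fwd in tool [-3.08943249e-01 -1.25400717e-04  9.51080466e-01] cam [ 0.21793069 -0.51081428  0.37388535] [-0.29868051 -0.07878003 -0.95109603] [[307.84488508   0.         257.36261212]
 [  0.         307.84488508 191.9097337 ]
 [  0.           0.           1.        ]]
```

The rows are not in the units I measure in: shifts go in shares of 75 cm and turns go in shares of 2 rad. I convert before sending: 0.331 m / 0.75 = 0.4413, 0.288 m / 0.75 = 0.384, -0.26 rad / 2 = -0.13.

Call:
drive_tool([
  [[1,0.1867,0.22,0.0067,0,0,-0.065],[1,0.1867,0.22,0.0067,0,0,-0.065],[1,0.1867,0.22,0.0067,0,0,-0.065],[1,0.384,0.4413,0.0147,0,0,-0.13],[1,0.384,0.4413,0.0147,0,0,-0.13],[1,0.384,0.4413,0.0147,0,0,-0.13],[1,0.384,0.4413,0.0147,0,0,-0.13],[1,0.384,0.4413,0.0147,0,0,-0.13]],
], force=60)

```text
time_s: 0.82
tcp_pos: [0.3577, -0.2817, 0.2177]
ee_rot: [0.0, 1.0, 0.0, 0.0]
wrist_force: [0.5, -1.2, 0.0]
finger_gap: 0.0856
finger_force: 0.0
```

Call:
drive_tool([
  [[1,0,0,0,0,0,0],[1,0,0,0,0,0,0],[1,0,0,0,0,0,0]],
])

```text
time_s: 1.07
tcp_pos: [0.3567, -0.2836, 0.2175]
ee_rot: [-0.0, 1.0, 0.001, -0.0]
wrist_force: [-0.5, -0.2, 0.2]
finger_gap: 0.0851
finger_force: 0.0
```

To row units: 0.084 m / 0.75 = 0.112, 0.073 m / 0.75 = 0.0973.

Call:
drive_tool([
  [[1,0.0973,0.112,0.004,0,0,0],[1,0.0973,0.112,0.004,0,0,0],[1,0.0973,0.112,0.004,0,0,0],[1,0.0973,0.112,0.004,0,0,0],[1,0.0973,0.112,0.004,0,0,0],[1,0.0973,0.112,0.004,0,0,0]],
])

```text
time_s: 1.57
tcp_pos: [0.4291, -0.2007, 0.2204]
ee_rot: [-0.0, 1.0, -0.0, -0.0]
wrist_force: [-0.1, -0.4, -0.7]
finger_gap: 0.0857
finger_force: 0.0
```

Run:
```python
from h import *
c=shot('wrist','w1.png'); print(ctrl.get_state()['tcp_pos'],-c['R'].T@c['t'])
for X in [(.494,-.165,.062),(.494,-.24,.062)]: print(proj(c,np.array(X)))
```

```text
[ 0.42905549 -0.2007827   0.22047078] [ 0.50805275 -0.20056053  0.38526407]
[222.21768626 106.30954852]
[296.27995568 106.31196089]
```

View pics/w1.png

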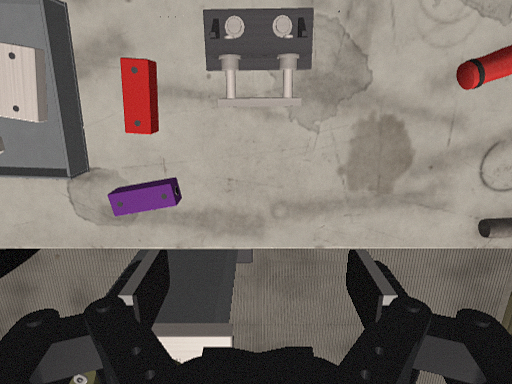

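The wrist view shows the plate's top strip at about px (218–302, 97–106), with two rods back to the dark upright at (204–314, 8–70). I'll refine the edges.

Run:
```python
from h import *
c=np.load('pics/w1.npz'); im=c['img']; g=im.astype(int).sum(2)//3
cv2.imwrite('pics/crop1.png',cv2.resize(im[80:120,205:315,::-1],None,fx=7,fy=7,interpolation=cv2.INTER_CUBIC))
for u in (222,245,260,275,298): print(u,g[92:113,u-1:u+2].mean(1).astype(int))
print(g[98:105,212:226].mean(0).astype(int),g[98:105,294:308].mean(0).astype(int))
m=(g[0:75,195:325]<95).astype(np.uint8); n,l,st,ce=cv2.connectedComponentsWithStats(m); i=1+st[1:,4].argmax()
print(st[i]+[195,0,0,0,0]); P=np.argwhere(l==i)[:,::-1]+[195,0]; print(cv2.minAreaRect(P.astype(np.float32)))
```

```text
222 [150 145 142 142 144 134 116 147 164 161 158 157 159 156 156 156 160 162
 164 162 161]
245 [153 149 148 144 144 113 118 155 163 162 160 159 159 157 154 146 148 146
 151 156 158]
260 [161 160 158 165 160 117 135 166 164 160 158 157 160 159 150 143 142 142
 146 149 150]
275 [144 148 148 145 148 109 137 167 163 160 161 160 157 155 157 156 156 157
 159 153 150]
298 [136 132 131 134 137 126 149 167 162 159 159 160 158 155 149 147 145 147
 149 148 149]
[143 145 148 147 140 142 160 154 153 153 151 151 152 150] [159 158 158 160 158 159 160 145 135 135 136 133 136 137]
[ 203    8  111   63 5227]
((258.2620849609375, 38.87352752685547), (61.2545280456543, 110.09042358398438), 89.3839340209961)
```

View pics/crop1.png

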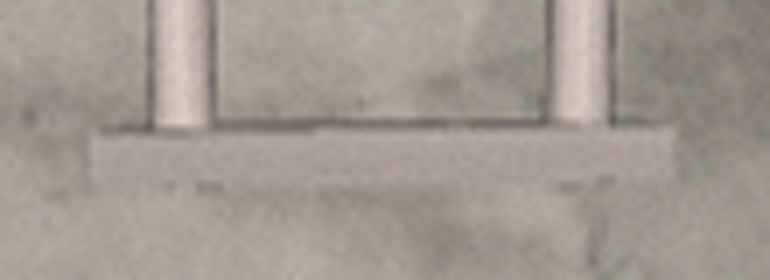

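Run:
```python
from h import *
c=np.load('pics/w1.npz')
for p in [(217.7,106.3),(300.6,105.7),(217.7,98),(300.6,97.2),(259.2,106)]: print(ray(c,*p,.062))
# nearer view of the long block in this view / top-face
im=c['img'].astype(int)
```

```text
[ 0.49400918 -0.16042559  0.062     ]
[ 0.49459741 -0.24434886  0.062     ]
[ 0.50204974 -0.16074591  0.062     ]
[ 0.50282077 -0.24399111  0.062     ]
[ 0.49430338 -0.20244956  0.062     ]
```

To row units: 0.369 m / 0.75 = 0.492, 0.103 m / 0.75 = 0.1373, -0.141 rad / 2 = -0.0705.

Call:
drive_tool([
  [[1,0.1373,0.492,0,0,0,-0.0705],[1,0.1373,0.492,0,0,0,-0.0705],[1,0.1373,0.492,0,0,0,-0.0705],[1,0.1373,0.492,0,0,0,-0.0705],[1,0.1373,0.492,0,0,0,-0.0705],[1,0.1373,0.492,0,0,0,-0.0705],[1,0.1373,0.492,0,0,0,-0.0705],[1,0.1373,0.492,0,0,0,-0.0705]],
])

```text
time_s: 2.28
tcp_pos: [0.5183, 0.1166, 0.2208]
ee_rot: [0.0, 0.997, -0.071, 0.0]
wrist_force: [1.7, -0.5, 0.1]
finger_gap: 0.0853
finger_force: 0.0
```

To row units: 0.05 m / 0.75 = 0.0667, 0.014 m / 0.75 = 0.0187.

Call:
drive_tool([
  [[1,0.0187,0.0667,0,0,0,0],[1,0.0187,0.0667,0,0,0,0],[1,0.0187,0.0667,0,0,0,0],[1,0.0187,0.0667,0,0,0,0]],
])

```text
time_s: 2.62
tcp_pos: [0.5321, 0.1649, 0.2203]
ee_rot: [0.0, 0.998, -0.07, -0.0]
wrist_force: [-0.8, 0.2, -0.2]
finger_gap: 0.0855
finger_force: 0.0
```

Run:
```python
from h import *
c=shot('wrist','w2.png'); s=ctrl.get_state(); print(s['tcp_pos'],s['ee_rot'])
im=c['img'].astype(int); a=proj(c,np.array([.532,.168,.034])); print(a)
m=(im.min(2)>150).astype(np.uint8); n,l,st,ce=cv2.connectedComponentsWithStats(m)
for i in range(1,n):
    if st[i,4]<300: continue
    p=np.argwhere(l==i)[:,::-1]
    P=np.array([ray(c,u,v,.034)[:2] for u,v in p],np.float32); print(st[i],ce[i],cv2.minAreaRect(P))
```

```text
[0.53203415 0.16436106 0.22050723] [ 1.94995223e-04  9.97488373e-01 -7.08298865e-02 -1.86460230e-04]
[254.61803874 163.40072772]
[  0   0  64  29 964] [36.12136929 14.95850622] ((0.7158748507499695, 0.370385080575943), (0.063117116689682, 0.025014450773596764), 81.9781265258789)
[   79     0   137   209 12028] [138.62695377  66.68274027] ((0.6027562022209167, 0.2755889892578125), (0.14266301691532135, 0.23524607717990875), 76.29122161865234)
[ 270    0   80   44 1068] [305.20786517  16.71722846] ((0.6709185838699341, 0.09138713032007217), (0.03336968645453453, 0.08154372125864029), 2.28946590423584)
[  307     0   205   245 18037] [429.5215945  101.78887842] ((0.5333863496780396, -0.017083384096622467), (0.30695438385009766, 0.21065394580364227), 6.281835079193115)
[    0    28   118   289 10569] [ 36.57394266 194.74794209] ((0.5318219661712646, 0.42719534039497375), (0.1150660365819931, 0.35128548741340637), 89.5922622680664)
[  11   55   45   61 1223] [30.30008177 86.7792314 ] ((0.6488287448883057, 0.3948623836040497), (0.04169442504644394, 0.05983002856373787), 88.05585479736328)

[... 418 characters left out ...]
0.0492793545126915, 0.029134368523955345), 11.898270606994629)
[204 210  40  36 772] [223.69430052 226.97927461] ((0.4562479257583618, 0.21807768940925598), (0.04868587478995323, 0.04768577218055725), 81.94329833984375)
[ 96 222  40  42 872] [116.0516055  242.08830275] ((0.45469385385513306, 0.3574613928794861), (0.04565934091806412, 0.05634140223264694), 79.71101379394531)
[ 155  246  199   76 9527] [256.90248767 283.33452293] ((0.37204939126968384, 0.19805662333965302), (0.27735596895217896, 0.08679577708244324), 89.89979553222656)
[395 272  65  21 545] [427.40733945 281.48256881] ((0.34246066212654114, -0.034553561359643936), (0.08404490351676941, 0.030449917539954185), 85.93173217773438)
```

View pics/w2.png

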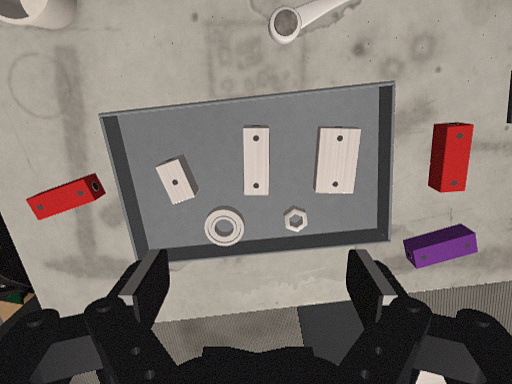

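The wrist view shows the long block at px (256,161), at (0.533, 0.166) with yaw −7.7°. The short block is at (175,181), the flat bar at (337,160), the bearing at (224,227) and the nut at (295,219). Gaps to the neighbours are about 55 mm. I'll close partly and go down.

To row units: -0.16 m / 0.75 = -0.2133, -0.15 m / 0.75 = -0.2, 0.006 rad / 2 = 0.003.

Call:
drive_tool([
  [[0.2,0.0013,0.0027,0,0,0,0.003],[0.2,0.0013,0.0027,-0.0533,0,0,0.003],[0.2,0.0013,0.0027,-0.1067,0,0,0.003],[0.2,0.0013,0.0027,-0.16,0,0,0.003],[0.2,0.0013,0.0027,-0.2,0,0,0.003],[0.2,0.0013,0.0027,-0.2133,0,0,0.003],[0.2,0.0013,0.0027,-0.2133,0,0,0.003],[0.2,0.0013,0.0027,-0.2133,0,0,0.003]],
])

```text
time_s: 3.33
tcp_pos: [0.5338, 0.1676, 0.0621]
ee_rot: [-0.0, 0.998, -0.067, 0.001]
wrist_force: [-0.8, 0.3, 0.9]
finger_gap: 0.0512
finger_force: 0.0
```

To row units: -0.055 m / 0.75 = -0.0733, -0.001 m / 0.75 = -0.0013.

Call:
drive_tool([
  [[0.2,-0.0013,-0.0013,-0.04,0,0,0],[0.2,-0.0013,-0.0013,-0.06,0,0,0],[0.2,-0.0013,-0.0013,-0.0693,0,0,0],[0.2,-0.0013,-0.0013,-0.0733,0,0,0],[0.2,-0.0013,-0.0013,-0.0733,0,0,0],[0.2,-0.0013,-0.0013,-0.0733,0,0,0]],
])

```text
time_s: 3.83
tcp_pos: [0.533, 0.1673, 0.0073]
ee_rot: [-0.0, 0.998, -0.067, 0.001]
wrist_force: [0.9, -0.1, 0.4]
finger_gap: 0.0512
finger_force: 0.0
```

To row units: -0.002 m / 0.75 = -0.0027, -0.001 m / 0.75 = -0.0013.

Call:
drive_tool([
  [[0.2,0,-0.0013,-0.0027,0,0,0],[-0.3,0,-0.0013,-0.0027,0,0,0],[-1,0,-0.0013,-0.0027,0,0,0],[-1,0,-0.0013,-0.0027,0,0,0],[-1,0,-0.0013,-0.0027,0,0,0],[-1,0,-0.0013,-0.0027,0,0,0],[-1,0,-0.0013,-0.0027,0,0,0],[-1,0,-0.0013,-0.0027,0,0,0]],
], force=60)

```text
time_s: 4.5
tcp_pos: [0.5324, 0.1661, 0.0045]
ee_rot: [-0.0, 0.998, -0.067, 0.0]
wrist_force: [-1.6, -0.6, 5.9]
finger_gap: 0.028
finger_force: 59.6
```

To row units: 0.13 m / 0.75 = 0.1733, 0.12 m / 0.75 = 0.16.

Call:
drive_tool([
  [[-1,0,0,0.0133,0,0,0],[-1,0,0,0.04,0,0,0],[-1,0,0,0.08,0,0,0],[-1,0,0,0.1267,0,0,0],[-1,0,0,0.16,0,0,0],[-1,0,0,0.1733,0,0,0],[-1,0,0,0.1733,0,0,0],[-1,0,0,0.1733,0,0,0]],
])

```text
time_s: 5.17
tcp_pos: [0.5316, 0.166, 0.1328]
ee_rot: [0.0, 0.998, -0.067, -0.0]
wrist_force: [0.0, -0.1, -2.4]
finger_gap: 0.028
finger_force: 59.9
```

Run:
```python
from h import *
c=shot('wrist','w3.png'); shot('top','top3.png');shot('side','side3.png');s=ctrl.get_state(); print(s)
```

```text
{'time_s': 5.3167, 'qpos': array([ 2.36972465e-01,  3.90873665e-01,  1.58793810e+00, -6.32042620e-06,
        1.16591308e+00,  1.94191350e+00]), 'dq': array([-0.00024138, -0.00147414, -0.00950044, -0.00047601,  0.00509692,
        0.00090048]), 'tau': array([ 2.05082155e-02, -5.90598679e+01, -3.48360479e+01, -5.96015307e-04,
       -6.71315618e-03,  8.75529366e-06]), 'tcp_pos': array([0.53120841, 0.16594293, 0.13170132]), 'ee_rot': array([ 4.71629389e-04,  9.97750353e-01, -6.70207446e-02, -1.49339195e-03]), 'wrist_force': array([-0.07307137, -1.08814554, -2.66055165]), 'moment': array([-0.0044978 ,  0.01614472,  0.03094524]), 'finger_force': 59.87376630306244, 'finger_gap': 0.027568677080361648}
```

View pics/w3.png

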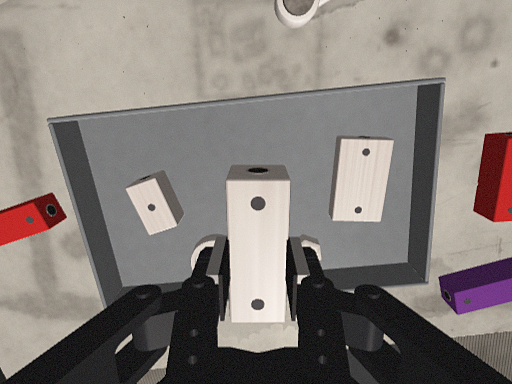

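The block is held between the pads, lifted clear. Its top face spans px rows 180–322 and columns 227–290, and the end hole is at (259,170). Next I'll check its pose in the hand.

Run:
```python
from h import *
c=np.load('pics/w3.npz'); g=c['img'].astype(int).sum(2)//3
def edge(a): 
    d=np.abs(np.diff(a)); return [(i,int(d[i])) for i in np.argsort(d)[::-1][:4]]
for u in (235,275): print(u,[(i+160,k) for i,k in edge(g[160:345,u])])
for v in (190,225): print(v,[(i+215,k) for i,k in edge(g[v-1:v+2,215:305].mean(0))])
for p in [(227.5,180),(290,180),(230,322),(287.5,322),(258.7,251)]: print(p,ray(c,*p,.1612))
print('bottom of end', [proj(c,np.array(X)) for X in [(.5712,.16,.1612),(.5712,.16,.1312),(.4912,.17,.1612)]])
```

```text
235 [(np.int64(180), 46), (np.int64(179), 36), (np.int64(321), 32), (np.int64(322), 29)]
275 [(np.int64(180), 45), (np.int64(179), 42), (np.int64(321), 39), (np.int64(322), 23)]
190 [(np.int64(289), 99), (np.int64(225), 34), (np.int64(226), 26), (np.int64(227), 25)]
225 [(np.int64(288), 85), (np.int64(227), 36), (np.int64(228), 27), (np.int64(289), 25)]
(227.5, 180) [0.57331266 0.174345   0.1612    ]
(290, 180) [0.56947725 0.14583357 0.1612    ]
(230, 322) [0.49445614 0.18599344 0.1612    ]
(287.5, 322) [0.49030342 0.15519487 0.1612    ]
(258.7, 251) [0.53505618 0.16494638 0.1612    ]
bottom of end [array([258.99973779, 180.37910655]), array([258.69692348, 165.51558634]), array([260.12634033, 323.65006277])]
```

To row units: -0.279 m / 0.75 = -0.372, -0.131 m / 0.75 = -0.1747, 0.142 rad / 2 = 0.071.

Call:
drive_tool([
  [[-1,-0.0093,-0.0267,0,0,0,0.005],[-1,-0.0267,-0.076,0,0,0,0.01],[-1,-0.044,-0.1253,0,0,0,0.02],[-1,-0.0613,-0.1747,0,0,0,0.03],[-1,-0.0787,-0.224,0,0,0,0.04],[-1,-0.096,-0.2733,0,0,0,0.05],[-1,-0.1133,-0.3227,0,0,0,0.06],[-1,-0.1307,-0.372,0,0,0,0.071]],
])

```text
time_s: 5.98
tcp_pos: [0.4326, -0.1142, 0.1326]
ee_rot: [-0.0, 1.0, 0.004, -0.001]
wrist_force: [1.2, -0.4, -1.0]
finger_gap: 0.0282
finger_force: 59.9
```

To row units: -0.09 m / 0.75 = -0.12, -0.085 m / 0.75 = -0.1133.

Call:
drive_tool([
  [[-1,-0.02,-0.0533,0,0,0,0],[-1,-0.0333,-0.0933,0,0,0,0],[-1,-0.0413,-0.1133,0,0,0,0],[-1,-0.044,-0.12,0,0,0,0],[-1,-0.044,-0.12,0,0,0,0],[-1,-0.044,-0.12,0,0,0,0]],
])

```text
time_s: 6.48
tcp_pos: [0.401, -0.2022, 0.133]
ee_rot: [-0.0, 1.0, 0.004, -0.001]
wrist_force: [0.4, -1.0, -2.4]
finger_gap: 0.0277
finger_force: 60.0
```

Run:
```python
from h import *
s=ctrl.get_state(); print(s['tcp_pos'],s['ee_rot'],s['wrist_force'])
```

```text
[ 0.40095441 -0.20222826  0.1329591 ] [-4.34374126e-04  9.99992422e-01  3.83292630e-03 -5.25550834e-04] [ 0.4227975  -0.98960281 -2.36078768]
```

To row units: -0.107 m / 0.75 = -0.1427, -0.1 m / 0.75 = -0.1333.

Call:
drive_tool([
  [[-1,0,-0.0007,-0.04,0,0,0],[-1,0,-0.0007,-0.08,0,0,0],[-1,0,-0.0007,-0.1133,0,0,0],[-1,0,-0.0007,-0.1333,0,0,0],[-1,0,-0.0007,-0.1427,0,0,0],[-1,0,-0.0007,-0.1427,0,0,0],[-1,0,-0.0007,-0.1427,0,0,0],[-1,0,-0.0007,-0.1427,0,0,0]],
])

```text
time_s: 7.15
tcp_pos: [0.4018, -0.2034, 0.0277]
ee_rot: [0.0, 1.0, 0.004, 0.001]
wrist_force: [-0.3, 0.1, -1.7]
finger_gap: 0.0281
finger_force: 59.9
```

Run:
```python
from h import *
c=shot('wrist','w4.png'); s=ctrl.get_state(); print(s['tcp_pos'],s['ee_rot'],s['wrist_force'])
for X in [(.4943,-.2024,.062),(.4943,-.1604,.062),(.4943,-.2444,.062),(.442,-.188,.055),(.442,-.218,.055)]: print(proj(c,np.array(X)))
```

```text
[ 0.40173659 -0.20348886  0.02772254] [4.96068990e-04 9.99991200e-01 4.08053809e-03 8.38835706e-04] [ 0.91858075  0.10757102 -2.78977852]
[257.34977622  54.73086635]
[149.52004971  53.65730367]
[364.89912193  55.80163752]
[225.26456451 178.95168558]
[289.93234205 179.4982041 ]
```

View pics/w4.png

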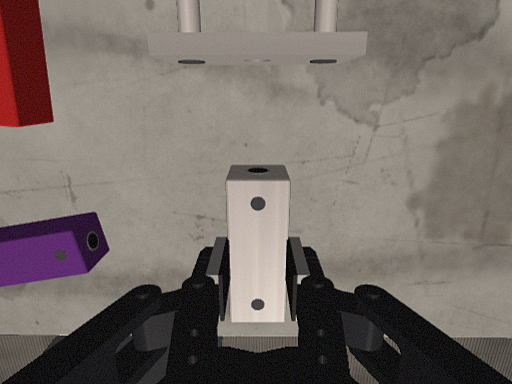

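The plate's front edge is at px row ~54 (columns 149–366), as predicted. The block's near end is at (259,172), centred on the plate to about 0.5 mm. Approaching and then pushing in stages.

To row units: 0.046 m / 0.75 = 0.0613, -0.002 m / 0.75 = -0.0027.

Call:
drive_tool([
  [[-1,0.0133,0,-0.0027,0,0,0],[-1,0.0293,0,-0.0027,0,0,0],[-1,0.0453,0,-0.0027,0,0,0],[-1,0.056,0,-0.0027,0,0,0],[-1,0.0613,0,-0.0027,0,0,0],[-1,0.0613,0,-0.0027,0,0,0],[-1,0.0613,0,-0.0027,0,0,0]],
])

```text
time_s: 7.78
tcp_pos: [0.4469, -0.2033, 0.0246]
ee_rot: [-0.0, 1.0, 0.004, -0.0]
wrist_force: [0.8, 0.6, -2.3]
finger_gap: 0.0278
finger_force: 60.0
```

To row units: 0.011 m / 0.75 = 0.0147, 0.009 m / 0.75 = 0.012.

Call:
drive_tool([
  [[-1,0.0013,0,0,0,0,0],[-1,0.004,0,0,0,0,0],[-1,0.0067,0,0,0,0,0],[-1,0.0093,0,0,0,0,0],[-1,0.012,0,0,0,0,0],[-1,0.0147,0,0,0,0,0],[-1,0.0147,0,0,0,0,0],[-1,0.0147,0,0,0,0,0]],
])

```text
time_s: 8.45
tcp_pos: [0.4578, -0.2034, 0.0246]
ee_rot: [-0.0, 1.0, 0.004, -0.0]
wrist_force: [-3.9, -2.4, 0.4]
finger_gap: 0.0276
finger_force: 60.2
```

Run:
```python
from h import *
import time
for i in range(3):
    c=shot('wrist','w5.png'); s=ctrl.get_state(); print(s['tcp_pos'],s['ee_rot'],s['wrist_force'])
```

```text
[ 0.45781304 -0.20339413  0.02456693] [-3.89953881e-05  9.99992399e-01  3.89292421e-03 -2.15051331e-04] [-4.10297581  0.08347462  0.21551387]
[ 0.45781588 -0.20339682  0.02458834] [-2.42473401e-05  9.99992414e-01  3.89129255e-03 -1.69451597e-04] [-3.5987417  -0.40937182  0.49763912]
[ 0.45781904 -0.20340692  0.02459134] [-3.30119147e-05  9.99992498e-01  3.86996433e-03 -1.61547166e-04] [-5.11621891 -1.07575363 -0.12986975]
```

To row units: 0.0075 m / 0.75 = 0.01, 0.007 m / 0.75 = 0.0093.

Call:
drive_tool([
  [[-1,0.0013,0,0,0,0,0],[-1,0.0033,0,0,0,0,0],[-1,0.0053,0,0,0,0,0],[-1,0.0073,0,0,0,0,0],[-1,0.0093,0,0,0,0,0],[-1,0.01,0,0,0,0,0],[-1,0.01,0,0,0,0,0],[-1,0.01,0,0,0,0,0]],
])

```text
time_s: 9.27
tcp_pos: [0.4648, -0.2033, 0.0245]
ee_rot: [-0.0, 1.0, 0.004, -0.001]
wrist_force: [-8.6, -0.3, 2.6]
finger_gap: 0.0285
finger_force: 60.5
```

Run:
```python
from h import *
F=[]
for i in range(8):
    c=shot('wrist','w6.png'); s=ctrl.get_state(); F.append(s['wrist_force'])
print(s['tcp_pos'],s['ee_rot'],np.mean(F,0),s['finger_gap'],s['time_s'])
for X in [(.5068,-.2024,.062),(.5068,-.1604,.062),(.5068,-.2444,.062)]: print(proj(c,np.array(X)))
shot('side','side6.png')
s=np.load('pics/side6.npz')['img'][170:270,230:330,::-1]
o=np.zeros((384,800,3),np.uint8);o[:,:416]=c['img'][:,50:466,::-1];o[:,416:]=cv2.resize(s,(384,384),interpolation=cv2.INTER_CUBIC)
cv2.imwrite('pics/v6.png',o)
```

```text
[ 0.46479847 -0.20333876  0.02450751] [-1.96668518e-04  9.99991887e-01  3.92945438e-03 -8.63902546e-04] [-9.6293384  -1.46593233  3.13160298] 0.027558590392498358 9.6667
[256.21539394 181.96601402]
[158.57125505 181.16227857]
[353.71317978 182.7685448 ]
```

View pics/v6.png

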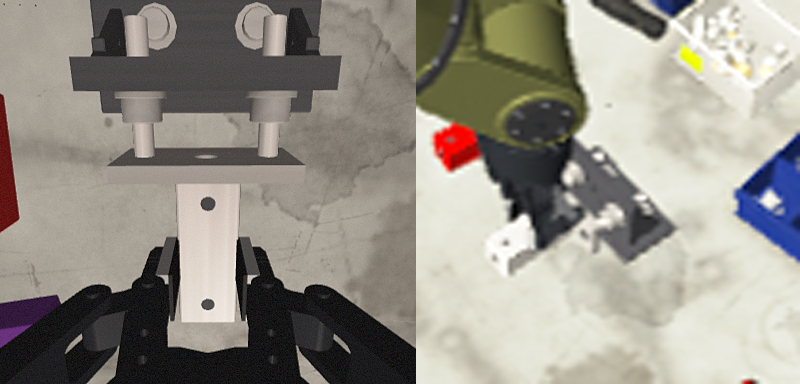

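The wrist and side views show the block end flat on the plate. The block is at column ~208 and the plate spans 108–305, so it's centred to under 1 mm. The block hasn't slipped in the pads, the push reads about 9.6 N (plate ~12 mm back), and nothing else touches the fixture.

```bash
python3 -c "
from h import *
print(job.job_done())"
```

```text
the job is handed in; nothing more can be done
None
```

The job is handed in: the gripper is still holding the long block level and end-on against the sprung plate. It is centred on the hole to about 1 mm and pressing at about 10 N, with the plate about 12 mm back; no verdict came back.

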